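Load the ribbon and present a slide to the slide printer

ROBOT

A 7-joint arm with a two-finger parallel gripper is mounted at the origin on a cart in front of the work surface, level with it; the furniture and walls round the work are solid. World frame = base frame: x ahead of the robot, y to its left, z up, the work surface at z = 0. Lengths are in m, angles in rad, forces in N, time in s.
With the tool pointing down it reaches from about 0.4 to 0.85 m from the base axis. Payload 10.4 kg.
Tool frame: the origin (TCP) lies on the mounting face of the last link; the fingertips stand 173 mm ahead of it and the grasp point (between the pads) lies 155 mm ahead of it (manip.tip_extent is the distance from the TCP to the fingertips, in m); z points along the fingers, y is the line along which they close (so a half turn about z gives the same grasp; the last joint's range is limited). The gripper opens to 85 mm and grips with 20 to 120 N. Pads are 22 mm wide; open, the fingers measure 114 mm over their backs; the gripper's body (76 mm by 85 mm) begins 54 mm behind the grasp point. The pads swing forward as they close: fully open they stand 13 mm farther back than shut.
Start: joints at [-1.298, 0.332, -0.065, 1.46, 0.022, 1.35, -0.088], TCP at [0.182, 0.598, 0.405] pointing down, gripper open.
Joint ranges: [-2.6, 2.6], [-0.5, 2.12], [-1.47, 1.34], [0.16, 2.42], [-1.27, 4.41], [0.06, 2.06], [-2.6, 2.6]. Speed limits (rad/s): [2.22, 2.22, 2.79, 2.79, 3.14, 3.14, 3.14].

INTERFACE

Orientations are given as a unit quaternion [x, y, z, w].
In Python, from workcell import manip gives the robot as it stands.
- The arm moves only by the tool move_arm, never from a script. Its argument "plan" is one flat list of numbers, 7 for each row, row after row: the turn, a rotation vector about the tool's x, y, z in rad, then the shift along the tool's x, y, z in m, then the finger opening in m, from 0 to 0.0854. In form: [ax, ay, az, dx, dy, dz, gripper, ax, ay, az, dx, dy, dz, gripper, ...]. A call has 1 to 12 rows; each row is the pose to reach, as a shift and turn from the pose commanded when the call began, along the tool's axes at that moment; what a row does not reach only later rows make up. A row lasts 1/8 s, in which the tool goes at most 62.5 mm and 10.7 degrees, less where a joint would pass 70% of its speed; a pose out of reach is approached as far as the arm can. A call with a gripper value outside its range is refused whole. The fingers move at their own pace and stop on an object; "squeeze" is the grip in N (left out, the last holds). Time passes only in rows, so rows that repeat a pose let the fingers close. It gives the time, the measured TCP pose, the force, the opening and the grip force at its end, in the units of the state.
- manip.get_obs(): the state, without advancing time (a new reading comes with each control period).
- manip.camera(name): name is "scene" or "side" or "wrist"; returns a dict with "color" (400x640x3 uint8, red, green, blue), "fx", "fy", "cx", "cy" (pixels), "dist" ([k1, k2, p1, p2, k3] as OpenCV has them; the pictures are not rectified), "cam_to_world" (4x4, takes a point from camera to world coordinates); the wrist camera has in their place "mount" (4x4, takes a point from camera to tool coordinates, whose origin is the TCP and whose axes are the flange's). Camera axes: x right, y down, z forward; pixel columns grow to the right and rows downward; lengths in m; the calibration is good to about 2 mm. A picture is of the moment at which its call begins: read the wrist's pose just before it. There is no depth.
- manip.hand_in(): hands the job in; it is judged then, once.
Trained networks look in a picture, given as the dict that the camera call returned (one of the last four; its "shot" number tells which), for a name from the list of things; names that differ only in an ending like _2 or _b are one class to them, and where a whole thing is asked for, a point or a joint stands for the part that bears it (a point fixed in the world has none). Each returns a list of dicts, best first, with "conf" (0 to 1); they miss things now and then, are a little off and sometimes report something else, mostly with a low value. They report only what shows in the picture. A call takes as long as a camera call. They do not tell look-alikes from the thing itself.
- manip.look_for(picture, label): "position" ([x, y, z] in m, in the coordinates of the camera as it stood for that picture, good to about 4 mm: the middle of the surface that is visible of it).
- manip.silhouettes(picture, label): "pixels" (400x640 bool, what is visible of it).
- manip.tip_of(picture, label): "position" ([x, y, z] in m, in the coordinates of the camera as it stood for that picture, good to about 4 mm: a listed point, or the origin of a listed thing).
The state is a dict: "clock": time; "joint_pos": joint angles; "joint_velocities": joint speeds; "tau": joint torques, N m; "position": TCP position; "ee_rot": TCP orientation; "ft_force": force on the tool from outside, world axes, zero at the start; "torque": the same for the moment, N m; "grip_width": opening from 0.0 (shut) to 1.0 (fully open); "grasp_force": force on a finger pad.
Only numpy, scipy, OpenCV 4.12 (cv2) and the standard library are available. Lean on these libraries where they do the work, as an engineer would, in place of code of your own. Each camera call takes 0.05 s, during which the arm holds its last target. There are 200 camera calls.

TASK

Load the ribbon spool, hub up, fully down onto the upright spindle on top of the slide printer and let go of it. Then take the slide that lies label side up (with the notched, frosted end pointing away from you, its corner notch is on the right; on the one lying label down it is on the left) and hold it level and square with about 20 mm of its frosted end inside the printer's mouth, label still up, without touching the printer. Finish while still holding it there, and leave the other slide and everything else in place.

Things in the scene. Friction and masses are not known exactly. Their poses are not given: they have to be found in the camera images.
- spool_center (a point): ribbon spool standing on the bench, hub up, 50 mm tall in all: a black-and-grey flanged reel 52 mm across and 14 mm high at the bottom, and above it a plain grey round hub 26 mm across, from 14 to 50 mm height, to grip it by. A bore of 17 mm runs right through. The point is its centre, 25 mm above its underside; z along the bore, up. About 80 g
- spool_foot (a point): centre of the spool's underside (lower mouth of the bore)
- spool: the ribbon spool, origin at the centre of its underside
- printer: the slide printer, a white case 124 wide, 145 deep and 102 mm tall, fixed to the bench at a varying place and turn. Origin on the bench under the middle of its front face; x runs from the front face into the printer, y to its left (seen from the robot), z up. Its mouth is in the front face, the spindle stands on its top
- mouth (a point): centre of the mouth opening, in the plane of the front face, 70 mm above the bench; x points level into the mouth, z up. The opening is 64 mm wide, 28 mm high (56 to 84 mm above the bench) and 44 mm deep
- spindle_foot (a point): centre of the steel spindle's foot, where the spool's underside comes to rest: on a 2 mm steel seat disc (38 mm across) on the printer's top, 104 mm above the bench and 62 mm behind the front face. The spindle rises 30 mm from it, 12 mm thick, its top 6 mm tapering to 6 mm
- slide_up_center (a point): centre of the slide lying label up: loose opal white glass, 96 x 40 x 6 mm, 45 g, flat and centred on one of the posts (which post and which way it points vary). Its frosted end (frosting too faint to see) has an 13 mm square corner notch, on the right seen from above with that end pointing away. x points lengthways to the notched end, z up
- slide_up_frosted (a point): middle of the frosted end edge of that slide, 48 mm from its centre along x
- slide_up: the same slide, origin at the centre of its underside
- slide_down_center (a point): the other slide, of the same size, lying label side down on the other post: seen from above with its notched end pointing away, its notch is at the left-hand corner. To be left alone. The point is its centre; x points lengthways to the notched end, z up
- slide_down: the same other slide, origin at the centre of its underside
- post_1_top (a point): top of one drying post, 40 mm above the bench: a rubber pad 28 mm across on a thin steel stem, standing on a black foot disc 106 mm across and 4 mm high; fixed
- post_2_top (a point): top of the other drying post, exactly alike; fixed
- stopper: loose rubber stopper, 30 mm across and 28 mm tall, a bystander; origin at its underside
- petri_dish: loose petri dish, 62 mm across and 14 mm tall, a bystander; origin at its underside
Mind the look-alikes: they are no part of the job. What is shaped like the slide_up but brown or yellow is not meant. Several things look just like the spool: the one meant starts farthest to the robot's left.

How it is judged:
On the way, in this order (a step that is already met when the one before it is completed fails the run):
1. the ribbon spool is fully down on the printer's spindle and let go (horizontal distance between spool_foot and spindle_foot below 0.005 m and z of spool_foot in the frame of spindle_foot below 0.004 m and angle between spool_foot's own z axis and vertical below 0.12 rad and contact force between the fingers and spool below 0.3 N and linear speed of spool below 0.03 m/s), for 0.2 s.
2. the slide lying label side up is lifted off its post in the gripper (height (world z) of slide_up_center above 0.055 m and contact force between the fingers and slide_up above 1 N), for 0.2 s.
At the end, for the whole second after the job is handed in: Spool on spindle: within 5 mm, down within 4 mm, upright, untouched. Label-up slide gripped (over 1 N), still, level within 0.15 rad, square within 0.18 rad, 8 to 36 mm of its frosted end in the mouth, within 11 mm sideways and 10 mm in height, not pressing the printer. Others not moved (all of step 1 and x of slide_up_frosted in the frame of mouth between 0.008 and 0.036 m and y of slide_up_frosted in the frame of mouth between -0.011 and 0.011 m and z of slide_up_frosted in the frame of mouth between -0.01 and 0.01 m and x of slide_up_center in the frame of mouth below 0 m and angle between slide_up_center's own z axis and vertical below 0.15 rad and angle between the x axis of slide_up and the x axis of printer, either way round below 0.18 rad and contact force between the fingers and slide_up above 1 N and contact force between slide_up and printer below 0.3 N and linear speed of slide_up below 0.03 m/s and distance of slide_down from where it was at the start of the episode below 0.015 m and distance of each of stopper, petri_dish from where it was at the start of the episode below 0.03 m); the arm keeps its last pose, push and grip.
It fails at once if the slide lying label side up is dropped (its centre sinks below 12 mm) (height (world z) of slide_up_center below 0.012 m).
It fails at once if the slide lying label side down is moved by 15 mm or more (distance of slide_down from where it was at the start of the episode above 0.015 m).
It fails at once if the stopper or the petri dish is moved by 30 mm or more (distance of any of stopper, petri_dish from where it was at the start of the episode above 0.03 m).
It also fails if it takes over 53 s, if anything falls off the work surface, if the arm or the gripper's body presses on something with over 40 N, if the wrist force passes 120 N, or if a joint passes its speed limit or range.

## Working session

There is one attempt and no reset: what is moved stays moved. The work goes in short steps, Python scripts to look and compute and a tool call to move; the robot and the scene stay as the last step left them, time stands still between calls to the robot, and variables do not carry over. Pictures are saved under pics/ and viewed, at most 13 in all, crops included, and the job is handed in when it is done.

Besides the shell and the picture viewer there is one more tool, called after "Emit:" by a JSON object that holds its "api" and its "payload". move_arm: Moves the arm, as the interface text tells. Its arguments: {"type":"object","properties":{"plan":{"type":"array","items":{"type":"number"}},"squeeze":{"type":"number"}},"required":["plan"]}

```bash
mkdir -p pics; cat > h.py <<'E'
import numpy as np, cv2, sys
from scipy.spatial.transform import Rotation as R
from workcell import manip
def T(o=None):
    o=o or manip.get_obs(); M=np.eye(4); M[:3,:3]=R.from_quat(o["ee_rot"]).as_matrix(); M[:3,3]=o["position"]; return M
def shot(name):
    W=T(); p=manip.camera(name); p["W"]=W@p["mount"] if name=="wrist" else np.array(p["cam_to_world"]); return p
def w(p,x): return p["W"][:3,:3]@np.array(x)+p["W"][:3,3]
def save(p,f): cv2.imwrite("pics/"+f,p["color"][:,:,::-1])
def K(p): return np.array([[p["fx"],0,p["cx"]],[0,p["fy"],p["cy"]],[0,0,1.]])
def ray(p,uv):
    u=cv2.undistortPoints(np.array(uv,float).reshape(-1,1,2),K(p),np.array(p["dist"])).reshape(-1,2)
    return (p["W"][:3,:3]@np.c_[u,np.ones(len(u))].T).T
def atz(p,uv,z):
    d=ray(p,uv); c=p["W"][:3,3]; return c+d*((z-c[2])/d[:,2])[:,None]
def proj(p,X):
    C=np.linalg.inv(p["W"]); X=np.atleast_2d(X); r=cv2.projectPoints(X,cv2.Rodrigues(C[:3,:3])[0],C[:3,3],K(p),np.array(p["dist"]))[0]; return r.reshape(-1,2)
E
python3 - <<'E'
from h import *
np.set_printoptions(precision=4,suppress=True)
o=manip.get_obs(); print(o["position"],o["ee_rot"],o["clock"])
print(T())
ims=[]
for n in ["scene","side","wrist"]:
    p=shot(n); save(p,n+"0.png"); print(n,p["W"][:3,3],p["W"][:3,2])
    for l in ["spool_center","spool_foot","spindle_foot","mouth","printer","slide_up_center","slide_up_frosted","slide_down_center","post_1_top","stopper","petri_dish"]:
        for d in manip.tip_of(p,l)[:5]: print(l,round(d["conf"],2),w(p,d["position"]))
E
```

```text
[0.1821 0.5977 0.4039] [ 0.1474  0.9891 -0.0007 -0.0001] 0.0
[[-0.9566  0.2915 -0.0004  0.1821]
 [ 0.2915  0.9566 -0.0014  0.5977]
 [-0.     -0.0014 -1.      0.4039]
 [ 0.      0.      0.      1.    ]]
scene [-0.5175 -0.7534  0.6393] [ 0.7577  0.521  -0.3931]
spool_center 0.71 [0.6804 0.0361 0.1058]
spool_center 0.59 [0.5271 0.3266 0.0017]
spool_center 0.46 [0.5251 0.3257 0.0221]
spool_center 0.2 [ 0.5948 -0.2317  0.0428]
spool_foot 0.7 [0.5218 0.3284 0.0022]
spool_foot 0.48 [ 0.5115  0.2367 -0.0011]
spindle_foot 0.3 [0.4907 0.1326 0.0051]
mouth 0.91 [0.6145 0.0327 0.072 ]
mouth 0.62 [ 0.5951 -0.2292  0.0447]
printer 0.8 [ 0.615   0.0335 -0.0003]
slide_up_center 0.92 [ 0.4418 -0.3915  0.0013]
slide_up_center 0.89 [ 0.3319 -0.2804  0.0038]
slide_up_center 0.69 [ 0.4322 -0.1473  0.0439]
slide_up_frosted 0.62 [ 0.485  -0.363   0.0006]
slide_up_frosted 0.54 [ 0.3064 -0.3202  0.0058]
slide_up_frosted 0.52 [ 0.4204 -0.1911  0.0461]
slide_down_center 0.47 [ 0.5957 -0.2289  0.0466]
post_1_top 0.97 [ 0.4353 -0.1446  0.0419]
post_1_top 0.4 [0.5247 0.3296 0.0013]
post_1_top 0.24 [0.6189 0.0326 
[... 393 characters left out ...]
 0.21 [0.6795 0.0338 0.1019]
spindle_foot 0.58 [0.677  0.0297 0.1053]
printer 0.59 [ 0.6148  0.0351 -0.003 ]
slide_up_center 0.76 [ 0.4286 -0.15    0.045 ]
slide_up_center 0.68 [ 0.3271 -0.2836  0.0063]
slide_up_center 0.61 [ 0.4465 -0.3932  0.002 ]
slide_up_frosted 0.8 [ 0.4158 -0.1934  0.0457]
slide_up_frosted 0.8 [ 0.3053 -0.3192  0.0091]
slide_up_frosted 0.51 [ 0.4862 -0.3661  0.003 ]
slide_down_center 0.68 [ 0.593  -0.2333  0.0455]
slide_down_center 0.25 [0.5284 0.3267 0.0245]
post_1_top 0.79 [ 0.4341 -0.1456  0.0423]
post_1_top 0.58 [0.5264 0.325  0.0013]
stopper 0.48 [0.4917 0.1297 0.0038]
petri_dish 0.72 [ 0.5492 -0.0479  0.0025]
wrist [0.1176 0.6181 0.3744] [ 0.2571 -0.0785 -0.9632]
```

View pics/scene0.png

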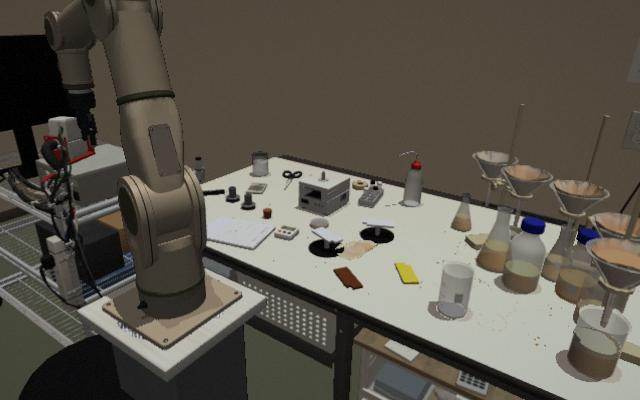

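View pics/side0.png

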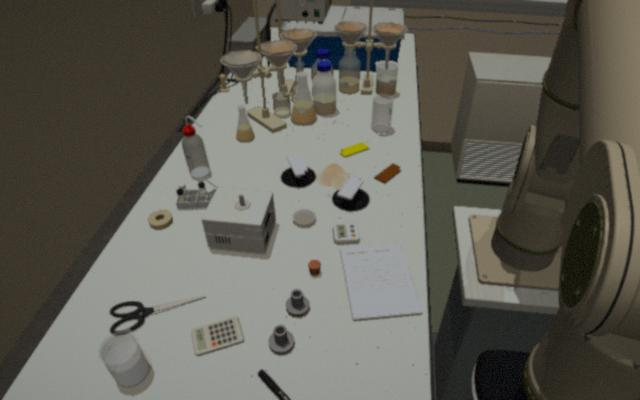

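Scene/side pictures: two spools on the left (side px (281,338) and (298,302)); the left one, about (0.527, 0.327), is meant. The printer is at side px (240,225), and the white slides lie on black-footed posts at px (298,168) and (350,190). The brown and yellow decoys lie on the bench. I'll move over the spool and look from near.

```bash
cat >> h.py <<'E'
def row(pos,yaw=None,cmd=None):
    """row for TCP pos, tool pointing down, tool x at heading yaw (rad)"""
    M=T() if cmd is None else cmd
    if yaw is None: yaw=np.arctan2(M[1,0],M[0,0])
    c,s=np.cos(yaw),np.sin(yaw); D=np.array([[c,s,0],[s,-c,0],[0,0,-1]])
    rv=R.from_matrix(M[:3,:3].T@D).as_rotvec(); d=M[:3,:3].T@(np.array(pos)-M[:3,3])
    print("row",np.round(rv,4),np.round(d,4),"yaw",round(yaw,3),"time",manip.get_obs()["clock"])
def scan(p,labels,n=3,cmin=.15):
    for l in labels:
        for d in manip.tip_of(p,l)[:n]:
            if d["conf"]>cmin: print(l,round(d["conf"],2),w(p,d["position"]).round(4))
E
python3 -c "
from h import *
row([0.50,0.31,0.36],np.pi)
print(manip.camera('wrist')['mount'])"
```

```text
row [ 1.000e-04 -0.000e+00 -2.958e-01] [-0.3879 -0.1827  0.0447] yaw 3.142 time 1.8
[[ 4.49205102e-04 -9.63189894e-01 -2.68821553e-01  6.76831713e-02]
 [ 9.99999849e-01  5.17675822e-04 -1.83821145e-04  4.91467843e-04]
 [ 3.16217087e-04 -2.68821429e-01  9.63189981e-01  3.03219759e-02]
 [ 0.00000000e+00  0.00000000e+00  0.00000000e+00  1.00000000e+00]]
```

Emit:
{"api": "move_arm", "payload": {"plan": [0,0,-0.1,-0.05,-0.024,0.005,0.06,0,0,-0.2,-0.1,-0.047,0.01,0.06,0,0,-0.296,-0.15,-0.07,0.02,0.06,0,0,-0.296,-0.2,-0.094,0.03,0.06,0,0,-0.296,-0.25,-0.118,0.04,0.06,0,0,-0.296,-0.3,-0.141,0.045,0.06,0,0,-0.296,-0.345,-0.162,0.045,0.06,0,0,-0.296,-0.388,-0.183,0.045,0.06,0,0,-0.296,-0.388,-0.183,0.045,0.06,0,0,-0.296,-0.388,-0.183,0.045,0.06]}}

```text
clock: 3.1
position: [0.4996, 0.3102, 0.3596]
ee_rot: [-0.0, 1.0, 0.0, -0.0]
ft_force: [-0.4, 0.2, 0.3]
grip_width: 0.705
grasp_force: 0.0
```

```bash
python3 - <<'E'
from h import *
o=manip.get_obs(); print(o["joint_pos"].round(3) if hasattr(o["joint_pos"],"round") else o["joint_pos"])
p=shot("wrist"); save(p,"w1.png")
scan(p,["spool_foot","spool_center"])
for s in manip.silhouettes(p,"spool")[:3]:
    m=s["pixels"]; y,x=np.nonzero(m); print(s["conf"],x.min(),x.max(),y.min(),y.max())
print(proj(p,[[.527,.327,0],[.527,.327,.05],[.51,.236,0]]))
E
```

```text
[-0.752  0.277  0.143  1.632 -0.042  1.236  0.97 ]
spool_foot 0.67 [ 0.5262  0.3268 -0.0012]
spool_foot 0.58 [ 5.137e-01  2.356e-01 -4.000e-04]
spool_center 0.86 [0.515  0.2416 0.0241]
spool_center 0.63 [0.5224 0.3223 0.0285]
0.96 220 269 165 214
0.65 307 356 179 229
[[330.85198479 202.79568694]
 [333.31587367 217.57949004]
 [246.50565454 187.54744235]]
```

View pics/w1.png

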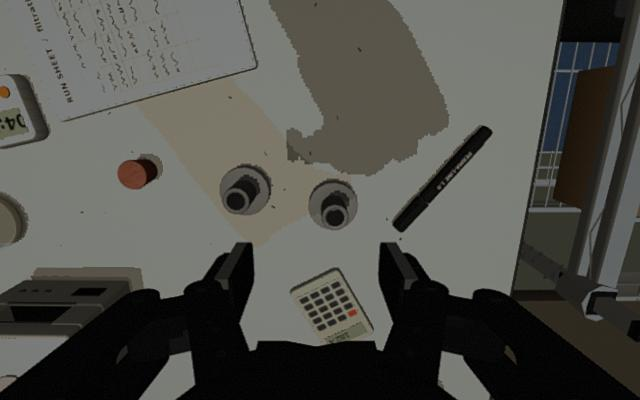

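```bash
python3 -c "
from h import *
row([0.5275,0.327,0.265])"
```

```text
row [ 0.0004 -0.0002 -0.    ] [-0.0284  0.0161  0.0947] yaw -3.139 time 3.3
```

Emit:
{"api": "move_arm", "payload": {"plan": [0,0,0,-0.015,0.008,0.045,0.06,0,0,0,-0.028,0.016,0.09,0.06,0,0,0,-0.028,0.016,0.095,0.06,0,0,0,-0.028,0.016,0.095,0.06]}}

```text
clock: 3.8
position: [0.5277, 0.3261, 0.2657]
ee_rot: [-0.0, 1.0, 0.0, 0.0]
ft_force: [0.6, -0.0, 0.4]
grip_width: 0.7
grasp_force: 0.0
```

```bash
python3 - <<'E'
from h import *
p=shot("wrist"); save(p,"w2.png")
scan(p,["spool_foot"],1)
for s in manip.silhouettes(p,"spool")[:1]:
    y,x=np.nonzero(s["pixels"]); print(s["conf"],x.min(),x.max(),y.min(),y.max())
    np.save("m.npy",s["pixels"])
t=np.linspace(0,2*np.pi,60); c=np.array([.5275,.327])
im=p["color"][:,:,::-1].copy()
for r,z in [(.026,0.0),(.026,.014),(.013,.05),(.0085,.05)]:
    X=np.c_[c[0]+r*np.cos(t),c[1]+r*np.sin(t),0*t+z]; cv2.polylines(im,[proj(p,X).round().astype(int)],True,(0,255,0))
cv2.imwrite("pics/w2o.png",cv2.resize(im[120:330,200:440],None,fx=3,fy=2.85,interpolation=0))
E
```

```text
spool_foot 0.62 [0.5273 0.3278 0.0013]
0.96 149 230 148 218
```

View pics/w2o.png

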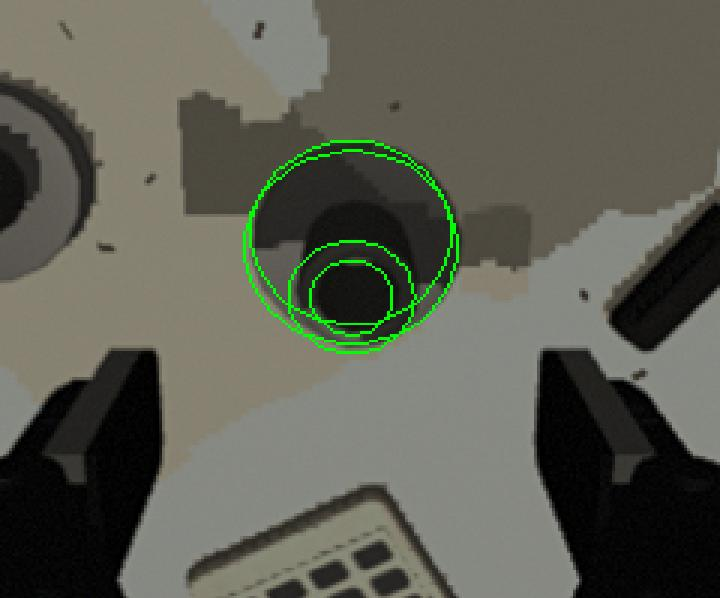

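The overlay matches the spool within about 1 mm, so I descend and grip.

Emit:
{"api": "move_arm", "payload": {"plan": [0,0,0,0,0.001,0.04,0.06,0,0,0,0,0.001,0.07,0.06,0,0,0,0,0.001,0.075,0.06,0,0,0,0,0.001,0.075,0.02,0,0,0,0,0.001,0.075,0.02,0,0,0,0,0.001,0.075,0.02,0,0,0,0,0.001,0.075,0.02,0,0,0,0,0.001,0.075,0.02], "squeeze": 40}}

```text
clock: 4.95
position: [0.5286, 0.3271, 0.1918]
ee_rot: [-0.0, 1.0, 0.001, 0.001]
ft_force: [-0.5, -1.1, 7.4]
grip_width: 0.294
grasp_force: 39.1
```

```bash
python3 -c "
from h import *
row([0.5275,0.327,0.36]);row([0.53,0.06,0.40],np.pi)"
```

```text
row [0.0018 0.0023 0.    ] [ 0.0007  0.0002 -0.1682] yaw -3.141 time 4.95
row [0.0018 0.0023 0.0001] [-0.0018 -0.2667 -0.2087] yaw 3.142 time 4.95
```

Emit:
{"api": "move_arm", "payload": {"plan": [0,0,0,0,0,-0.04,0.02,0,0,0,0,0,-0.09,0.02,0,0,0,0,0,-0.15,0.02,0,0,0,-0.03,-0.05,-0.2,0.02,0,0,0,-0.06,-0.1,-0.208,0.02,0,0,0,-0.08,-0.15,-0.208,0.02,0,0,0,-0.1,-0.19,-0.208,0.02,0,0,0,-0.1,-0.207,-0.208,0.02,0,0,0,-0.1,-0.207,-0.208,0.02,0,0,0,-0.1,-0.207,-0.208,0.02]}}

```text
clock: 6.2
position: [0.6275, 0.1219, 0.3979]
ee_rot: [-0.001, 1.0, 0.001, -0.0]
ft_force: [0.0, 0.5, -0.9]
grip_width: 0.298
grasp_force: 39.5
```

```bash
python3 - <<'E'
from h import *
o=manip.get_obs(); print(o["position"],o["grasp_force"],o["ft_force"])
p=shot("wrist"); save(p,"w3.png")
scan(p,["spindle_foot","mouth","printer","spool_foot"],2)
print(proj(p,[[.678,.032,.104],[.678,.032,.134]]))
E
```

```text
[0.62746354 0.12192584 0.39792326] 39.542485512793064 [ 0.03838972  0.45952494 -0.88110196]
spindle_foot 0.63 [0.6819 0.0312 0.1039]
mouth 0.65 [0.6159 0.0311 0.0698]
printer 0.93 [ 6.158e-01  3.300e-02 -6.000e-04]
spool_foot 0.93 [0.6227 0.121  0.2086]
[[216.03095381 246.85437779]
 [204.90720905 261.95398731]]
```

View pics/w3.png

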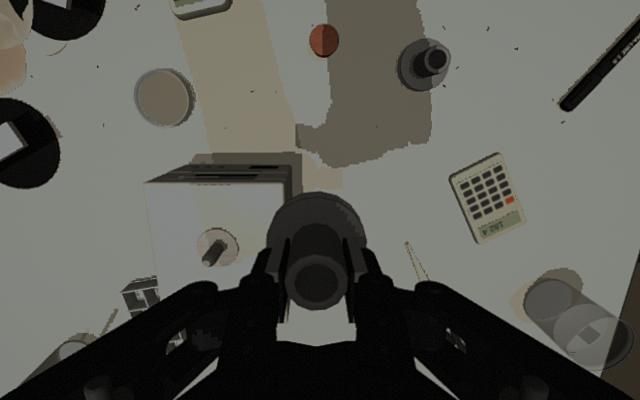

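```bash
python3 - <<'E'
from h import *
p=shot("wrist"); im=p["color"][:,:,::-1].copy()
print("front edge",atz(p,[[146,182],[284,182]],.102).round(4).tolist())
s=manip.silhouettes(p,"spool")
for q in s[:2]:
    y,x=np.nonzero(q["pixels"]); print(q["conf"],x.min(),x.max(),y.min(),y.max())
g=im[215:275,185:250].astype(int); hs=cv2.cvtColor(im,cv2.COLOR_BGR2HSV)[215:275,185:250]
ref=np.median(g[5:15,5:12].reshape(-1,3),0); print("ref",ref)
m=(np.abs(g-ref).sum(2)>25).astype(np.uint8)
n,l,st,c=cv2.connectedComponentsWithStats(m); i=1+np.argmax(st[1:,4]); print(st[i],c[i]+[185,215])
t=np.linspace(0,2*np.pi,60)
def circ(c,r,z,col): cv2.polylines(im,[(proj(p,np.c_[c[0]+r*np.cos(t),c[1]+r*np.sin(t),0*t+z])).round().astype(int)],True,col)
c=[.679,.032]; circ(c,.019,.104,(0,255,0)); circ(c,.003,.134,(0,0,255))
P=T()[:3,3]; zf=P[2]-.192
circ(P,.026,zf+.0,(0,255,0)); circ(P,.026,zf+.014,(0,255,255)); circ(P,.013,zf+.05,(0,0,255))
cv2.imwrite("pics/w3o.png",cv2.resize(im[170:320,180:380],None,fx=4,fy=4,interpolation=0))
E
```

```text
front edge [[0.6184, -0.026, 0.102], [0.6182, 0.0938, 0.102]]
0.74 266 366 191 310
0.74 399 451 38 90
ref [133. 135. 132.]
[  13   12   43   41 1290] [219.73100775 247.27829457]
```

View pics/w3o.png

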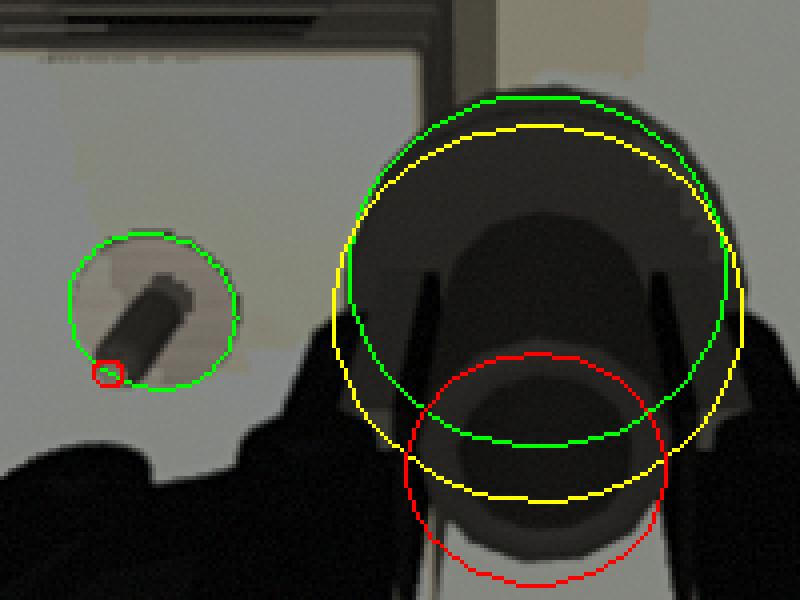

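```bash
python3 - <<'E'
from h import *
im=cv2.imread("pics/w3.png"); a=cv2.resize(im[215:275,180:260],None,fx=10,fy=10,interpolation=0)
a=cv2.convertScaleAbs(a,alpha=1.5)
cv2.imwrite("pics/z.png",a)
E
```

```text
(no output)
```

View pics/z.png

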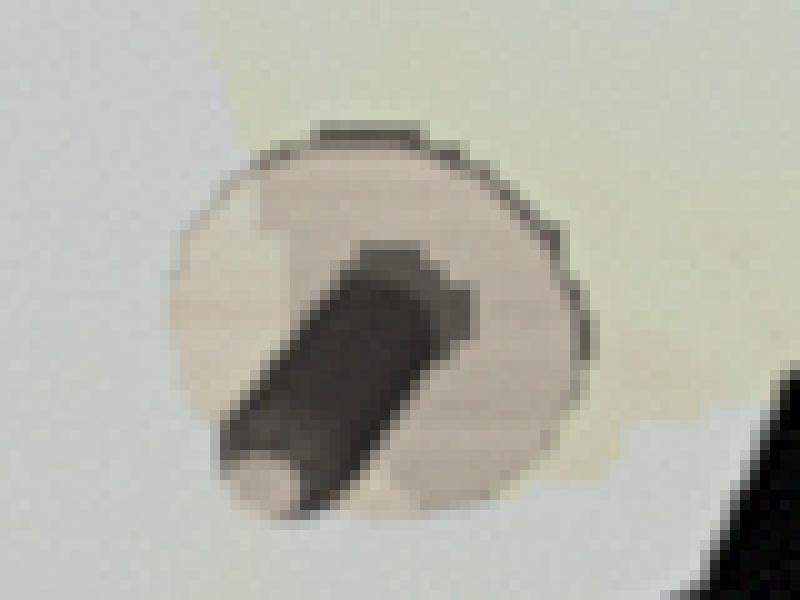

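Zoom: the spindle tip is at px (206.1,263.0) and the seat disc centre at px (216.9,247.6).

```bash
python3 - <<'E'
from h import *
p=shot("wrist")
print(atz(p,[[206.1,263.0]],.134),atz(p,[[216.9,247.6]],.104))
row([0.682,0.032,0.40],np.pi)
E
```

```text
[[0.67914102 0.03090052 0.134     ]] [[0.67894391 0.03069632 0.104     ]]
row [ 0.0001 -0.      0.0007] [-0.054  -0.0881 -0.0023] yaw 3.142 time 6.6
```

Emit:
{"api": "move_arm", "payload": {"plan": [0,0,0,-0.025,-0.045,0,0.02,0,0,0,-0.053,-0.0917,0,0.02,0,0,0,-0.053,-0.0917,0.02,0.02,0,0,0,-0.053,-0.0917,0.045,0.02,0,0,0,-0.053,-0.0917,0.05,0.02,0,0,0,-0.053,-0.0917,0.05,0.02]}}

```text
clock: 7.35
position: [0.6811, 0.0283, 0.3481]
ee_rot: [-0.0, 1.0, 0.0, 0.0]
ft_force: [0.5, 0.6, -0.7]
grip_width: 0.298
grasp_force: 39.6
```

```bash
python3 - <<'E'
from h import *
o=manip.get_obs(); print(o["position"],o["ft_force"],o["joint_pos"])
p=shot("side"); a=p["color"][170:250,195:295,::-1]
q=shot("scene"); b=q["color"][145:225,285:365,::-1]
P=o["position"]
for c in (p,q): print(proj(c,[[.679,.0308,.134],[P[0]-.0015,P[1]+.0007,P[2]-.192],[P[0]-.0015,P[1]+.0007,P[2]-.142]]))
cv2.imwrite("pics/c.png",np.hstack([cv2.resize(a,(500,400),interpolation=0)[:,:400],cv2.resize(b,(400,400),interpolation=0)]))
scan(p,["spool_foot"],2)
E
```

```text
[0.68110673 0.02825607 0.34806507] [ 0.54522385  0.5823903  -0.6899374 ] [-0.31390777  0.49588526  0.29257569  1.38160502 -0.14361536  1.28479941
  1.5571386 ]
[[240.50298803 194.29267378]
 [239.29949257 186.38470154]
 [236.53011349 168.85109354]]
[[323.41199318 170.88170749]
 [324.11650621 164.90716753]
 [324.49989427 150.96562976]]
spool_foot 0.81 [0.5115 0.2359 0.0063]
spool_foot 0.78 [0.6779 0.0269 0.1563]
```

View pics/c.png

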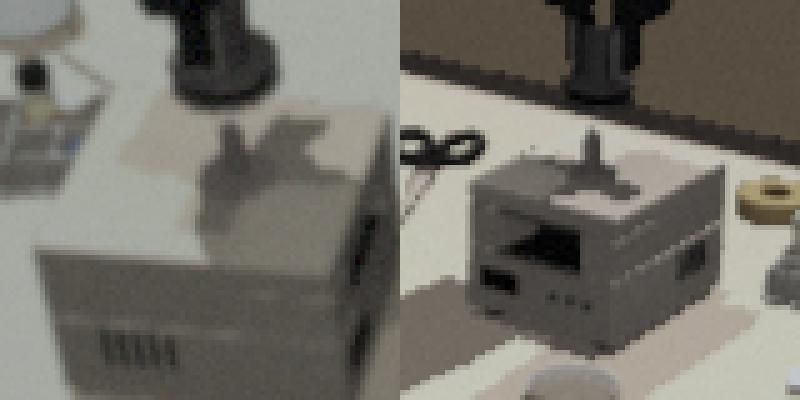

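Emit:
{"api": "move_arm", "payload": {"plan": [0,0,0,0.0005,0.002,0.005,0.02,0,0,0,0.0005,0.002,0.008,0.02,0,0,0,0.0005,0.002,0.008,0.02]}}

```text
clock: 7.88
position: [0.6804, 0.0301, 0.3393]
ee_rot: [-0.0, 1.0, 0.0, -0.0]
ft_force: [0.3, -0.3, -1.5]
grip_width: 0.295
grasp_force: 39.6
```

Emit:
{"api": "move_arm", "payload": {"plan": [0,0,0,0,0,0.008,0.02,0,0,0,0,0,0.014,0.02,0,0,0,0,0,0.02,0.02,0,0,0,0,0,0.025,0.02,0,0,0,0,0,0.025,0.02]}}

```text
clock: 8.5
position: [0.6804, 0.0302, 0.3142]
ee_rot: [-0.0, 1.0, 0.0, -0.0]
ft_force: [0.7, -0.9, -0.5]
grip_width: 0.294
grasp_force: 39.6
```

Emit:
{"api": "move_arm", "payload": {"plan": [0,0,0,0,0,0.007,0.02,0,0,0,0,0,0.013,0.02,0,0,0,0,0,0.016,0.02,0,0,0,0,0,0.0175,0.02,0,0,0,0,0,0.0175,0.02]}}

```text
clock: 9.12
position: [0.6805, 0.0301, 0.2971]
ee_rot: [-0.0, 1.0, 0.0, -0.0]
ft_force: [0.2, -0.1, -0.9]
grip_width: 0.297
grasp_force: 39.6
```

Emit:
{"api": "move_arm", "payload": {"plan": [0,0,0,0,0,0.001,0.02,0,0,0,0,0,0.002,0.02,0,0,0,0,0,0.002,0.06,0,0,0,0,0,0.002,0.06,0,0,0,0,0,0.002,0.06,0,0,0,0,0,-0.03,0.06,0,0,0,0,0,-0.08,0.06,0,0,0,0.05,0,-0.1,0.06,0,0,0,0.1,-0.03,-0.1,0.06,0,0,0,0.14,-0.05,-0.1,0.085,0,0,0,0.14,-0.05,-0.1,0.085]}}

```text
clock: 10.5
position: [0.5385, -0.0221, 0.3979]
ee_rot: [0.001, 1.0, 0.0, 0.0]
ft_force: [1.5, 1.2, 0.9]
grip_width: 0.998
grasp_force: 0.0
```

```bash
python3 - <<'E'
from h import *
o=manip.get_obs(); print(o["position"],o["joint_pos"])
p=shot("wrist"); save(p,"w4.png")
scan(p,["spool_foot","mouth","printer","slide_up_center","slide_up_frosted","slide_down_center"],2)
np.save("w4pose.npy",p["W"])
E
```

```text
[ 0.53848124 -0.02212308  0.39785104] [-0.33535946  0.14215549  0.32277507  1.71690785 -0.04753755  1.28952412
  1.56554876]
spool_foot 0.94 [0.5145 0.2347 0.0008]
spool_foot 0.63 [0.6771 0.0302 0.1032]
mouth 0.77 [0.6159 0.03   0.0683]
printer 0.65 [ 0.6207  0.0306 -0.0013]
slide_up_center 0.58 [ 0.4287 -0.1529  0.0404]
slide_up_frosted 0.59 [ 4.863e-01 -3.635e-01  2.000e-04]
slide_up_frosted 0.55 [ 0.4179 -0.1938  0.0419]
slide_down_center 0.82 [ 0.5945 -0.2305  0.0373]
```

View pics/w4.png

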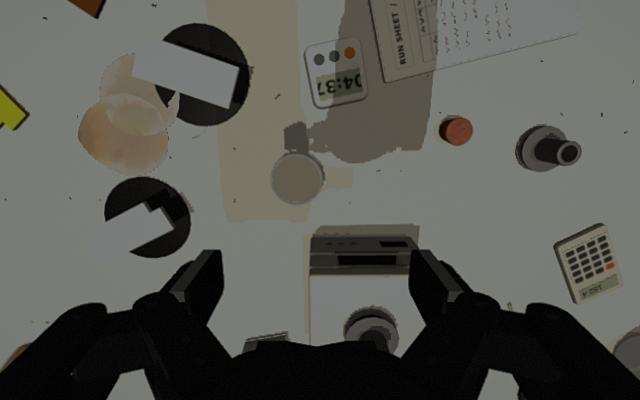

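Spool sits on the spindle at px (370,325). On the slide at px (145,225) the notch is on the left of its notched end (label down), so the slide at px (190,75) is the one to take. I'll hover over it and check.

```bash
python3 -c "
from h import *
row([0.430,-0.149,0.32],1.30)"
```

```text
row [-5.0000e-04 -0.0000e+00  1.8426e+00] [ 0.1113 -0.1295  0.0769] yaw 1.3 time 10.85
```

Emit:
{"api": "move_arm", "payload": {"plan": [0,0,0.185,0.011,-0.013,0,0.085,0,0,0.37,0.022,-0.026,0,0.085,0,0,0.555,0.034,-0.039,0.01,0.085,0,0,0.74,0.045,-0.052,0.02,0.085,0,0,0.925,0.056,-0.065,0.03,0.085,0,0,1.11,0.067,-0.078,0.04,0.085,0,0,1.295,0.078,-0.091,0.05,0.085,0,0,1.48,0.09,-0.104,0.06,0.085,0,0,1.665,0.1,-0.117,0.07,0.085,0,0,1.843,0.111,-0.1295,0.077,0.085,0,0,1.843,0.111,-0.1295,0.077,0.085,0,0,1.843,0.111,-0.1295,0.077,0.085]}}

```text
clock: 12.35
position: [0.4303, -0.1489, 0.3205]
ee_rot: [0.795, 0.607, 0.0, 0.0]
ft_force: [0.7, 0.2, 0.3]
grip_width: 0.996
grasp_force: 0.0
```

```bash
python3 - <<'E'
from h import *
o=manip.get_obs(); print(o["position"],o["joint_pos"])
p=shot("wrist"); save(p,"w5.png"); np.save("w5W.npy",p["W"])
scan(p,["slide_up_center","slide_up_frosted","post_1_top"],2)
for s in manip.silhouettes(p,"slide_up")[:2]:
    m=s["pixels"].astype(np.uint8); c=max(cv2.findContours(m,0,2)[0],key=cv2.contourArea)
    r=cv2.minAreaRect(c); b=cv2.boxPoints(r); X=atz(p,b,.046)
    print(s["conf"],m.sum(),X.round(4).tolist(),X.mean(0).round(4),np.linalg.norm(X[1]-X[0]),np.linalg.norm(X[2]-X[1]), cv2.approxPolyDP(c,3,True).reshape(-1,2).tolist())
E
```

```text
[ 0.43030706 -0.14890938  0.3204942 ] [-0.2553271   0.00869925  0.49601698  2.02115617 -0.00469687  1.11232947
 -0.02457211]
slide_up_center 0.88 [ 0.3276 -0.2841  0.0038]
slide_up_center 0.81 [ 0.4298 -0.1469  0.0409]
slide_up_frosted 0.92 [ 0.4155 -0.1904  0.0446]
slide_up_frosted 0.89 [ 0.3061 -0.3187  0.001 ]
0.91 2416 [[0.3158, -0.2692, 0.046], [0.3577, -0.2054, 0.046], [0.3873, -0.2255, 0.046], [0.3472, -0.2916, 0.046]] [ 0.352  -0.2479  0.046 ] 0.07628354545805152 0.03581526210039785 [[289, 293], [251, 285], [234, 351], [245, 353], [259, 341], [274, 339]]
0.68 5250 [[0.5136, -0.1958, 0.046], [0.5824, -0.1445, 0.046], [0.6305, -0.2094, 0.046], [0.5608, -0.2689, 0.046]] [ 0.5718 -0.2046  0.046 ] 0.08582903809591949 0.08072267052331578 [[525, 171], [494, 171], [476, 179], [456, 197], [448, 216], [448, 239], [468, 264], [488, 271], [516, 265], [484, 224], [495, 212], [488, 201], [515, 181], [523, 185], [554, 224], [555, 203], [542, 181]]
```

View pics/w5.png

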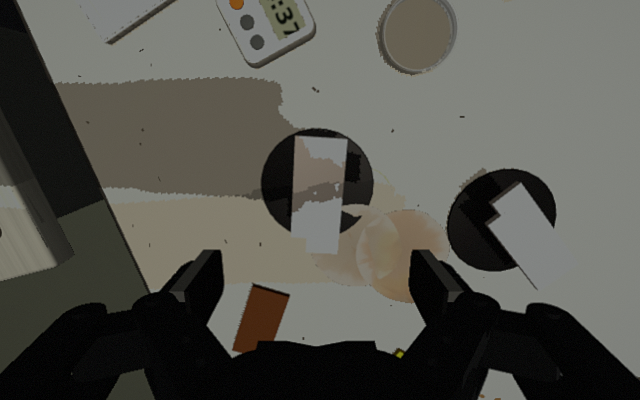

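Close view: the target slide's corners are at px (296,136), (347,139) and (338,254), with the notch at bottom left. With that end pointing away the notch is on the right, so this is the label-up slide. I'll compute its pose.

```bash
python3 - <<'E'
from h import *
p=shot("wrist")
X=atz(p,[[295.5,135.5],[347.5,138.5],[338,254],[291.5,237]],.046); print(X.round(4).tolist())
d=X[2]-X[1]; e=X[0]-X[1]; f=X[3]-X[0]; print("len",np.linalg.norm(d),"wid",np.linalg.norm(e),"L-side",np.linalg.norm(f))
print("head",np.arctan2(d[1],d[0]),np.arctan2(f[1],f[0]),np.arctan2(e[1],e[0])+np.pi/2-2*np.pi, "ctr",(X[0]+X[2])/2)
c=(X[0]+X[2])/2
from itertools import product
h=np.arctan2(d[1],d[0])
row([c[0],c[1],.20],h+np.pi)
im=p["color"][:,:,::-1].copy()
g=cv2.cvtColor(im,cv2.COLOR_BGR2GRAY)
np.set_printoptions(linewidth=250)
print(g[150:260:15,280:360:2])
E
```

```text
[[0.4292, -0.0956, 0.046], [0.4669, -0.1083, 0.046], [0.4359, -0.1997, 0.046], [0.4024, -0.1744, 0.046]]
len 0.09648462144954309 wid 0.03978535582112191 L-side 0.0832496096037489
head -1.8969128042167727 -1.89792925387244 -1.8971168231288615 ctr [ 0.43256228 -0.14765054  0.046     ]
row [ 0.0002 -0.0001  0.0555] [0.0022 0.0022 0.1203] yaw 1.245 time 12.65
[[ 13  14  13  12  15  15  13  57 117 114 115 114 114 113 113 132 132 132 131 132 131 131 132 132 132 132 131 132 132 131 132 132 132 116  40  42  42  43  42  41]
 [ 14  13  14  12  13  13   7  98 113 112 112 112 113 111 111 111 111 111 111 110 111 112 110 110 111 110 109 117 120 132 134 125 110  27  14  13  10   9  15  11]
 [ 12   9  13  13  12  12  18 107 111 109 110 109 110 109 109 109 109 109 108 108 109 109 109 109 108 108 108 108 106 106 108 109  72   4   7   3   6   9  23   9]
 [  4   3   6   5   8   9  26  88  83  86  85  84  86  83  84  82  82  82  82  83  82  83  83  83  83  82  81  85  80  81  81  76  27  29  29  28  29  28  26  29]
 [ 21  17  18  22   5   0  69  84  81 103 134 133 132 133 132 132 132 132 132 131 132 132 133 132 131 132 132 132 132 131 133  85 117 124 127 123 123 125 123 124]
 [114  57  13  14  17  19 121 134 131 132 132 132 131 133 132 131 132 132 131 132 132 132 131 132 131 132 132 131 131 134  94  20  20  23  20  16  50 108 115 114]
 [125 124 125 126 125 126 126 125 125 125 125 126 124 128 131 132 132 132 132 131 131 132 133 132 132 132 132 133 131 133 111 113 110 111 111 110 111 110 110 111]
 [125 125 125 124 127 125 126 125 125 125 126 125 126 125 125 126 116 118 119 119 119 116 115 113 114 114 113 113 112 113 113 111 113 112 112 111 110 109 116 123]]
```

Sizes check out (96.5 × 39.8 mm, notch side 83 mm). Descend and grip.

Emit:
{"api": "move_arm", "payload": {"plan": [0,0,0.0555,0.006,0.002,0.03,0.085,0,0,0.0555,0.006,0.002,0.08,0.085,0,0,0.0555,0.006,0.002,0.11,0.085,0,0,0.0555,0.006,0.002,0.1275,0.085,0,0,0.0555,0.006,0.002,0.1275,0.07,0,0,0.0555,0.006,0.002,0.1275,0.055,0,0,0.0555,0.006,0.002,0.1275,0.045,0,0,0.0555,0.006,0.002,0.1275,0.03,0,0,0.0555,0.006,0.002,0.1275,0.03,0,0,0.0555,0.006,0.002,0.1275,0.03,0,0,0.0555,0.006,0.002,0.1275,0.03], "squeeze": 35}}

```text
clock: 14.02
position: [0.4335, -0.1443, 0.1936]
ee_rot: [0.813, 0.582, 0.001, 0.0]
ft_force: [-2.3, 1.0, 6.5]
grip_width: 0.461
grasp_force: 34.5
```

Emit:
{"api": "move_arm", "payload": {"plan": [0,0,0,0,0,-0.01,0.03,0,0,0,0,0,-0.03,0.03,0,0,0,0,0,-0.055,0.03,0,0,0,0,0,-0.08,0.03,0,0,0,0,0,-0.08,0.03,0,0,0,0,0,-0.08,0.03]}}

```text
clock: 14.78
position: [0.4329, -0.1441, 0.2724]
ee_rot: [0.813, 0.582, 0.0, -0.0]
ft_force: [-0.4, 0.4, -1.4]
grip_width: 0.458
grasp_force: 35.4
```

```bash
python3 -c "
from h import *
o=manip.get_obs(); print(o['position'],o['grasp_force'],o['grip_width'])
row([0.49,0.03,0.30],np.pi)"
```

```text
[ 0.43286976 -0.14414862  0.27242486] 35.35241782665253 0.45827788568051847
row [ 1.0000e-04 -4.0000e-04 -1.8982e+00] [ 0.1833 -0.0019 -0.0275] yaw 3.142 time 14.775
```

Emit:
{"api": "move_arm", "payload": {"plan": [0,0,-0.17,0.017,0,-0.01,0.03,0,0,-0.34,0.034,0,-0.02,0.03,0,0,-0.51,0.05,0,-0.0275,0.03,0,0,-0.68,0.066,0,-0.0275,0.03,0,0,-0.85,0.083,0,-0.0275,0.03,0,0,-1.02,0.1,0,-0.0275,0.03,0,0,-1.19,0.116,0,-0.0275,0.03,0,0,-1.36,0.133,0,-0.0275,0.03,0,0,-1.53,0.15,0,-0.0275,0.03,0,0,-1.7,0.166,-0.001,-0.0275,0.03,0,0,-1.85,0.183,-0.002,-0.0275,0.03,0,0,-1.898,0.183,-0.002,-0.0275,0.03]}}

```text
clock: 16.27
position: [0.49, 0.031, 0.299]
ee_rot: [-0.002, 1.0, -0.0, -0.001]
ft_force: [-0.5, -1.2, -0.9]
grip_width: 0.461
grasp_force: 35.3
```

```bash
python3 - <<'E'
from h import *
o=manip.get_obs(); print(o["position"],o["grasp_force"])
p=shot("wrist"); save(p,"w6.png")
scan(p,["mouth","printer","spindle_foot","spool_foot","slide_up_frosted","slide_up_center"],2)
q=shot("scene"); scan(q,["mouth","slide_up_frosted","slide_up_center"],1)
E
```

```text
[0.48995286 0.031004   0.29899124] 35.33816456794739
mouth 0.33 [ 0.4349 -0.1442  0.0414]
spool_foot 0.77 [0.513  0.234  0.0009]
slide_up_center 0.8 [0.4924 0.0278 0.1454]
slide_up_center 0.33 [ 0.5426 -0.0454  0.0015]
mouth 0.81 [0.6169 0.0305 0.0709]
slide_up_frosted 0.78 [ 0.484  -0.3601  0.0017]
slide_up_center 0.85 [ 0.4449 -0.3942  0.0008]
```

View pics/w6.png

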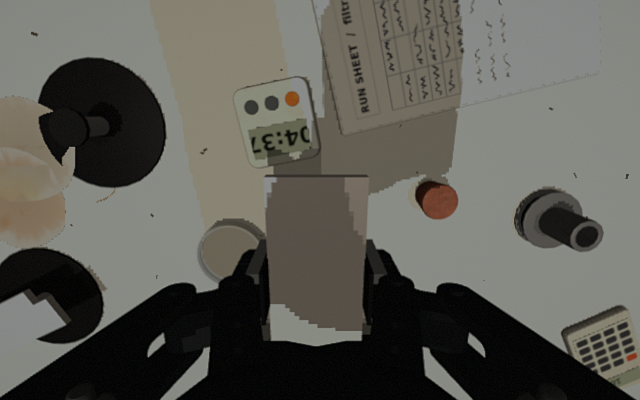

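```bash
python3 - <<'E'
from h import *
o=manip.get_obs(); p=shot("wrist")
X=atz(p,[[264.5,176.5],[368,176.5]],o["position"][2]-.1506+.003); print(X.round(4).tolist(),"wid",X[1,1]-X[0,1])
print("rear edge rel TCP",X.mean(0)-o["position"])
W=np.load("w4pose.npy"); q=dict(p); q["W"]=W
print("w4 printer top edge",atz(q,[[309,274],[415,274]],.102).round(4).tolist())
row([0.585,0.032,0.2206],np.pi)
E
```

```text
[[0.446, 0.0105, 0.1526], [0.446, 0.0498, 0.1526]] wid 0.03927882511900209
rear edge rel TCP [-0.04407575  0.00052111 -0.1476    ]
w4 printer top edge [[0.6174, -0.0282, 0.102], [0.6178, 0.0715, 0.102]]
row [ 0.0001  0.0001 -0.0006] [-0.0949  0.0024  0.0796] yaw 3.142 time 16.875
```

Emit:
{"api": "move_arm", "payload": {"plan": [0,0,0,0,0.001,0.03,0.03,0,0,0,0,0.001,0.06,0.03,0,0,0,0,0.001,0.0785,0.03,0,0,0,0,0.001,0.0785,0.03,0,0,0,-0.025,0.001,0.0785,0.03,0,0,0,-0.05,0.001,0.0785,0.03,0,0,0,-0.06,0.001,0.0785,0.03,0,0,0,-0.06,0.001,0.0785,0.03]}}

```text
clock: 17.88
position: [0.5503, 0.0306, 0.2221]
ee_rot: [0.0, 1.0, 0.0, 0.0]
ft_force: [0.1, 0.3, -0.3]
grip_width: 0.459
grasp_force: 35.4
```

```bash
python3 - <<'E'
from h import *
o=manip.get_obs(); print(o["position"],o["ee_rot"],o["ft_force"],o["grasp_force"])
P=o["position"]
for n in ["scene","side"]:
    p=shot(n); scan(p,["slide_up_center","slide_up_frosted","mouth","printer","spool_foot"],4,.3)
E
```

```text
[0.55027359 0.03062612 0.22210383] [2.61228150e-04 9.99999948e-01 2.39358748e-05 1.89652052e-04] [ 0.09805267  0.30362465 -0.26597639] 35.35890519618988
slide_up_center 0.85 [ 0.3304 -0.28    0.0024]
slide_up_center 0.81 [ 4.416e-01 -3.923e-01  4.000e-04]
slide_up_center 0.68 [0.5531 0.0317 0.0729]
slide_up_frosted 0.83 [ 0.4865 -0.3613  0.0007]
slide_up_frosted 0.76 [ 0.3051 -0.3197  0.0073]
slide_up_frosted 0.61 [0.6144 0.0343 0.0716]
slide_up_frosted 0.51 [0.6049 0.0299 0.0751]
mouth 0.68 [0.6154 0.0323 0.0737]
mouth 0.6 [0.5521 0.0304 0.0704]
printer 0.94 [6.188e-01 3.170e-02 6.000e-04]
printer 0.36 [ 0.5967 -0.2312  0.042 ]
spool_foot 0.62 [0.6796 0.0299 0.1079]
slide_up_center 0.71 [0.5526 0.028  0.072 ]
slide_up_center 0.54 [ 0.4438 -0.3912  0.005 ]
slide_up_frosted 0.79 [ 0.3051 -0.319   0.0056]
slide_up_frosted 0.69 [ 0.4843 -0.3651  0.0039]
slide_up_frosted 0.5 [0.5975 0.03   0.0695]
mouth 0.85 [0.6137 0.0334 0.072 ]
printer 0.98 [ 0.6149  0.0356 -0.0035]
printer 0.7 [0.676  0.0292 0.1052]
spool_foot 0.77 [0.6755 0.029  0.1021]
spool_foot 0.66 [0.5106 0.2342 0.0062]
```

Emit:
{"api": "move_arm", "payload": {"plan": [0,0,0,-0.008,0.0015,0.0015,0.03,0,0,0,-0.018,0.0015,0.0015,0.03,0,0,0,-0.027,0.0015,0.0015,0.03,0,0,0,-0.034,0.0015,0.0015,0.03,0,0,0,-0.034,0.0015,0.0015,0.03,0,0,0,-0.034,0.0015,0.0015,0.03,0,0,0,-0.034,0.0015,0.0015,0.03]}}

```text
clock: 19.35
position: [0.5839, 0.0321, 0.2202]
ee_rot: [0.0, 1.0, 0.0, -0.0]
ft_force: [0.3, 0.3, -0.8]
grip_width: 0.458
grasp_force: 35.4
```

```bash
python3 - <<'E'
from h import *
o=manip.get_obs(); print(o["position"],o["ft_force"],o["grasp_force"],o["joint_velocities"])
p=shot("scene"); scan(p,["spool_foot","slide_down_center","stopper","petri_dish","mouth"],1)
E
```

```text
[0.58388349 0.03214376 0.22019257] [ 0.34332032  0.300846   -0.76042996] 35.35953640937805 [ 0.0002458  -0.0006985  -0.00087179 -0.00129276  0.00088272 -0.0003519
  0.00103455]
spool_foot 0.5 [0.4879 0.1301 0.0028]
slide_down_center 0.63 [ 0.5951 -0.2298  0.0448]
stopper 0.5 [0.4877 0.1324 0.0025]
petri_dish 0.47 [ 0.5427 -0.0459  0.0013]
mouth 0.6 [0.616  0.0319 0.0733]
```

No contact force and the arm is still; frosted end at about x 0.636, 19–20 mm inside the mouth.

```bash
python3 -c "
from workcell import manip
print(manip.hand_in())"
```

```text
the job is handed in; nothing more can be done
None
```

The job is handed in with the spool on the spindle and the label-up slide held level, about 20 mm inside the printer's mouth; I measured no contact with the printer and the other slide, stopper and dish in place, but the hand-in gave no verdict.

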